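# Rock the lever to let out the glue stick

## Task

Two identical chute dispensers stand on the counter, one holding a glue stick and the other a correction-fluid bottle. With your fingertips press the pad of the lever on the glue stick's dispenser all the way down so that its gate lifts, and keep it down until the glue stick has rolled to the stop at the foot of the chute and lies there; then let the lever come back up so that the gate closes. Do not touch or lift the glue stick, keep the bottle's dispenser shut, and leave the other things on the counter where they are.

Things in the scene. Friction and masses are not known exactly. Their poses are not given: they have to be found in the camera images.
- glue_unit: grey chute dispenser, fixed, 208 x 124 mm foot, 83 mm high at the back. Origin: underside, 9 mm behind the middle of the foot; x runs up the chute from the low front (-x) to the back, y to its left, z up. Floor 108 mm wide, slopes down to -x at 12 degrees to a front stop at x = -105 mm; rails 40 to 81 mm high. A steel lever rocks on its -y side; its far end is a gate of three prongs across the chute at x = +35 mm. This one holds the glue stick.
- fluid_unit: grey chute dispenser, fixed, 208 x 124 mm foot, 83 mm high at the back. Origin: underside, 9 mm behind the middle of the foot; x runs up the chute from the low front (-x) to the back, y to its left, z up. Floor 108 mm wide, slopes down to -x at 12 degrees to a front stop at x = -105 mm; rails 40 to 81 mm high. A steel lever rocks on its -y side; its far end is a gate of three prongs across the chute at x = +35 mm. This one holds the bottle. The two units may change places.
- glue_unit_pad (a point): centre of the flat top of the rubber press pad (28 x 24 mm along the unit's x and y) on the near end of the lever of the glue stick's dispenser; unit frame, gate closed: x -100, y -92, z 102 mm. Pressed, it swings down about the pivot on a 70 mm arm, sinks about 34 mm and shifts under 3 mm along x; 50 mm of free height stays under it.
- glue_unit_pivot (a point): on the horizontal pivot axis of the glue stick's lever (parallel to the unit's y), in the plane of the lever bar: 70 mm up the unit's x from the pad and 15 mm below the pad's top when closed
- glue_unit_lever (a joint): rocking lever of the glue stick's dispenser, rad: 0 = pad up, gate closed; 0.48 = pad fully down against its stop, gate lifted about 35 mm. A spring returns it: about 2 N on the pad starts it, about 5 N holds it fully down.
- fluid_unit_lever (a joint): rocking lever of the bottle's dispenser, rad: 0 = pad up, gate closed; 0.48 = pad fully down against its stop, gate lifted about 35 mm. A spring returns it: about 2 N on the pad starts it, about 5 N holds it fully down.
- glue_center (a point): middle of the glue stick, a plain straight cylinder 92 mm long, 26 mm across, about 36 g, lying across its chute behind the gate at about x = +52 mm, z = 59 mm in its dispenser's frame. Once the gate is up it rolls down in about a second and rests against the front stop at about x = -92 mm
- fluid_center (a point): middle of the correction-fluid bottle (84 mm long, 29 mm body narrowing to a slimmer cap), lying across the other chute behind its gate
- sticky_block: block of sticky notes, 77 x 77 x 22 mm, loose on the counter, a bystander; origin at the centre of its underside
- eraser_a: sleeved eraser, 58 x 23 x 13 mm, loose on the counter, a bystander; origin at the centre of its underside
- clip_box_0: small carton, 58 x 42 x 20 mm, loose on the counter, a bystander; origin at the centre of its underside
- corr_tape_near: drop-shaped correction tape, 62 x 40 x 16 mm, loose on the counter, a bystander; origin at the centre of its underside
- marker_a: marker pen, 136 mm long, 18 mm thick, loose on the counter, a bystander; origin at the centre of its underside
- tub_near: round black tub, 53 mm across, 30 mm high, loose on the counter, a bystander; origin at the centre of its underside
- glue: the glue stick itself; origin at the centre of the end disc of one end, its z axis along the stick (for speed and contact only; use glue_center for its place)
Not all that is in view belongs to the job. Of the things that look like the part that bears fluid_center, the larger one is meant.

How it is judged:
On the way, in this order (a step that is already met when the one before it is completed fails the run):
1. the fingertips press the pad of the glue stick's lever and its gate is rising (value of joint glue_unit_lever above 0.22 rad and contact force between the fingers and glue_unit_lever above 0.3 N and horizontal distance between the grasp point and glue_unit_pad below 0.05 m), for 0.05 s.
2. the glue stick has rolled to the foot of the chute while the lever is held fully down (past 0.40 rad) (x of glue_center in the frame of glue_unit below -0.08 m and value of joint glue_unit_lever above 0.4 rad), for 0.2 s.
At the end, for the whole second after the job is handed in: The glue stick lies at rest in its chute against the front stop (its middle 80 to 100 mm in front of the dispenser's origin, within 20 mm of the chute's centre line), both levers are back up (under 0.05 rad) and the bottle is still behind its gate (x of glue_center in the frame of glue_unit between -0.1 and -0.08 m and y of glue_center in the frame of glue_unit between -0.02 and 0.02 m and z of glue_center in the frame of glue_unit below 0.045 m and linear speed of glue below 0.03 m/s and value of joint each of glue_unit_lever, fluid_unit_lever below 0.05 rad and x of fluid_center in the frame of fluid_unit above 0.04 m); the robot touches nothing.
It fails at once if the robot touches the glue stick (contact force between any of the arm, the fingers and glue above 0.3 N).
It fails at once if the glue stick is lifted off its chute (z of glue_center in the frame of glue_unit above 0.085 m).
It fails at once if the bottle's gate is opened (value of joint fluid_unit_lever above 0.1 rad).
It fails at once if the bottle is disturbed (distance of fluid_center from where it was at the start of the episode above 0.02 m).
It fails at once if a bystander is moved more than 20 mm (distance of any of sticky_block, eraser_a, clip_box_0, corr_tape_near, marker_a, tub_near from where it was at the start of the episode above 0.02 m).
It also fails if it takes over 35 s, if anything falls off the work surface, if the arm or the gripper's body presses on something with over 40 N, if the wrist force passes 120 N, or if a joint passes its speed limit or range.

## Robot

A 6-joint arm with a two-finger parallel gripper is mounted at the origin on a cart in front of the work surface, level with it; the furniture and walls round the work are solid. World frame = base frame: x ahead of the robot, y to its left, z up, the work surface at z = 0. Lengths are in m, angles in rad, forces in N, time in s.
With the tool pointing down it reaches from about 0.425 to 0.925 m from the base axis. Payload 12.5 kg.
Tool frame: the origin (TCP) lies where the fingers leave the gripper's body, on its centre line; the fingertips stand 73 mm ahead of it and the grasp point (between the pads) lies 54 mm ahead of it; z points along the fingers, y is the line along which they close (so a half turn about z gives the same grasp; the last joint's range is limited). The gripper opens to 85 mm and grips with 20 to 120 N. Pads are 22 mm wide; open, the fingers measure 114 mm over their backs; the gripper's body (76 mm by 85 mm) begins 54 mm behind the grasp point. The pads swing forward as they close: fully open they stand 13 mm farther back than shut.
Start: joints at [-1.294, 0.491, 1.559, -0, 1.092, -0.106], TCP at [0.233, -0.58, 0.304] pointing down, gripper open.
Joint ranges: [-3.1, 3.1], [-0.84, 2.19], [0.05, 2.79], [-1.13, 4.28], [0.06, 2.93], [-2.69, 2.69]. Speed limits (rad/s): [2.22, 2.22, 2.79, 3.14, 3.14, 3.14].

## Interface

Orientations are given as a rotation vector (axis times angle).
In Python, from rig import readout, snapshot, bot, models gives the robot as it stands. The module is installed in compiled form; this text tells all that it offers.
- The arm moves only by the tool carry_out, never from a script. Its argument "motion" is a list of rows, each a list of 4 numbers: the shift along the tool's x, y, z in cm, then the turn about the tool's z in rad. A call has 1 to 20 rows; each row is the pose to reach, as a shift and turn from the pose commanded when the call began, along the tool's axes at that moment; what a row does not reach only later rows make up. A row lasts 1/12 s, in which the tool goes at most 41.7 mm and 7.16 degrees, less where a joint would pass 70% of its speed; a pose out of reach is approached as far as the arm can. A call with a gripper value outside its range is refused whole. "gripper" is the closure, from 0 (fully open) to 1 (shut), set as the call begins (left out, the last holds). The fingers move at their own pace and stop on an object; the grip force is fixed at half the most. Time passes only in rows, so rows that repeat a pose let the fingers close. It gives the time, the measured TCP pose, the force, the opening and the grip force at its end, in the units of the state.
- readout.read_state(): the state, without advancing time (a new reading comes with each control period).
- snapshot(name): name is "side" or "top" or "wrist"; returns a dict with "image" (420x560x3 uint8, red, green, blue), "fx", "fy", "cx", "cy" (pixels), "position" and "attitude" of the camera in the world. Camera axes: x right, y down, z forward; pixel columns grow to the right and rows downward; lengths in m; the calibration is good to about 2 mm. A picture is of the moment at which its call begins. There is no depth.
- bot.sign_off(): hands the job in; it is judged then, once.
Trained networks look in the newest picture that a camera, given by its name, has taken for a name from the list of things; names that differ only in an ending like _2 or _b are one class to them, and where a whole thing is asked for, a point or a joint stands for the part that bears it (a point fixed in the world has none). Each returns a list of dicts, best first, with "conf" (0 to 1); they miss things now and then, are a little off and sometimes report something else, mostly with a low value. They report only what shows in the picture. A call takes as long as a camera call. They do not tell look-alikes from the thing itself.
- models.find_in(name, camera): "position" ([x, y, z] in m, in world coordinates, good to about 4 mm: the middle of the surface that is visible of it).
- models.silhouettes(name, camera): "region" (420x560 bool, what is visible of it).
The state is a dict: "t": time; "qpos": joint angles; "joint_vel": joint speeds; "joint_torque": joint torques, N m; "ee_pos": TCP position; "ee_rot": TCP orientation; "contact_force": force on the tool from outside, world axes, zero at the start; "wrist_torque": the same for the moment, N m; "grip_width": opening from 0.0 (shut) to 1.0 (fully open); "finger_force": force on a finger pad.
Only numpy, scipy, OpenCV 4.12 (cv2) and the standard library are available. Lean on these libraries where they do the work, as an engineer would, in place of code of your own. Each camera call takes 0.05 s, during which the arm holds its last target. There are 200 camera calls.

## Working session

There is one attempt and no reset: what is moved stays moved. The work goes in short steps, Python scripts to look and compute and a tool call to move; the robot and the scene stay as the last step left them, time stands still between calls to the robot, and variables do not carry over. Pictures are saved under pics/ and viewed, at most 10 in all, crops included, and the job is handed in when it is done.

Besides the shell and the picture viewer there is one more tool, called after "Call:" as a command line: name --pt "numbers of a row" for each row, then --argument value for the rest. carry_out: Moves the arm, as the interface text tells. Its arguments: {"type":"object","properties":{"motion":{"type":"array"},"gripper":{"type":"number"}},"required":["motion"]}

```bash
mkdir -p pics; python3 - <<'E'
from rig import readout, snapshot, bot, models
import cv2, numpy as np
ims=[]
for c in ["top","side"]:
    s=snapshot(c); cv2.imwrite(f"pics/{c}0.png",s["image"][:,:,::-1])
    print(c,s["fx"],s["cx"],s["cy"],s["position"],s["attitude"])
    for n in ["glue_unit","fluid_unit","glue_unit_pad","glue_center","fluid_center","glue_unit_lever"]:
        for d in models.find_in(n,c)[:4]: print(n,np.round(d["position"],3),round(d["conf"],2))
st=readout.read_state(); print(st["t"],st["ee_pos"],st["ee_rot"],st["contact_force"])
E
```

```text
top 454.7090748236056 275.22273593933176 207.6320882813881 [0.47589088 0.39996713 0.99590862] [-2.22933346  2.18424454 -0.04376329]
glue_unit [0.527 0.278 0.032] 0.63
fluid_unit [0.543 0.49  0.038] 0.85
glue_center [0.592 0.305 0.07 ] 0.89
glue_center [0.532 0.211 0.1  ] 0.19
fluid_center [0.544 0.651 0.014] 0.72
fluid_center [0.607 0.52  0.071] 0.68
fluid_center [0.589 0.309 0.072] 0.26
side 401.91085961496617 275.5600315870315 211.65409290851758 [0.19494127 1.15458275 0.63256843] [-0.56181186  2.55812741 -1.37383967]
glue_unit [0.532 0.285 0.04 ] 0.71
fluid_unit [0.548 0.506 0.04 ] 0.62
glue_unit_pad [0.544 0.212 0.093] 0.6
glue_center [0.586 0.324 0.071] 0.7
fluid_center [0.54  0.658 0.018] 0.76
fluid_center [0.376 0.404 0.024] 0.54
fluid_center [0.596 0.538 0.07 ] 0.5
glue_unit_lever [0.548 0.213 0.098] 0.87
0.7 [ 0.23345867 -0.57976687  0.30395627] [3.08409278e+00 5.97623480e-01 1.11865657e-05] [ 0.56335577  0.4660695  -0.58118873]
```

View pics/top0.png

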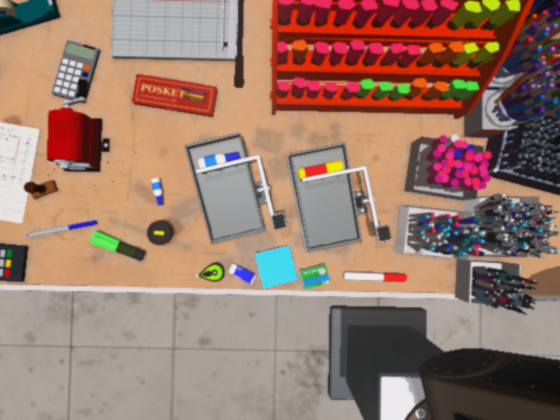

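View pics/side0.png

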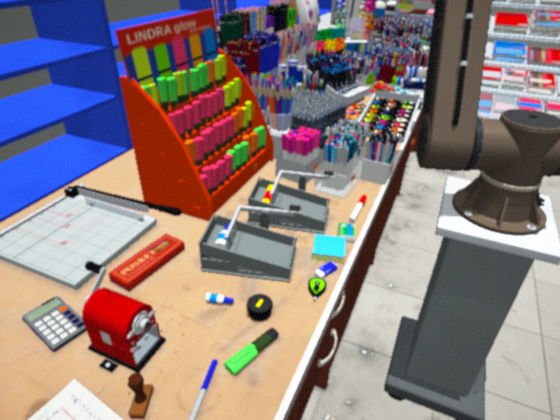

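The top view shows the candidates. The right unit (325,195) holds a yellow/red cylinder at (321,171). The left unit (225,190) holds a blue/white object at (219,160), and a smaller blue/white look-alike lies loose at (157,190). The right-hand one should be the glue stick, because it is a plain cylinder and the networks agree. I'll enlarge to confirm and compute the pad position.

```bash
cat > h.py <<'E'
import numpy as np
from scipy.spatial.transform import Rotation as R
def onplane(s,uv,z):
    d=R.from_rotvec(s["attitude"]).apply([(uv[0]-s["cx"])/s["fx"],(uv[1]-s["cy"])/s["fy"],1])
    p=np.array(s["position"]); return p+d*(z-p[2])/d[2]
E
python3 - <<'E'
from rig import readout, snapshot, bot, models
from h import *
import cv2
s=snapshot("top"); im=s["image"][:,:,::-1]
cv2.imwrite("pics/crop1.png",cv2.resize(im[125:290,180:400],None,fx=3.6,fy=3.6,interpolation=cv2.INTER_CUBIC))
for n,uv in dict(R=(383,233),L=(279,221)).items(): print(n,onplane(s,uv,.102).round(3))
for n in ["glue_unit","fluid_unit"]:
    m=models.silhouettes(n,"top")[0]["region"].astype(np.uint8)
    c=max(cv2.findContours(m,0,2)[0],key=cv2.contourArea); print(n,cv2.minAreaRect(c),m.sum())
print([(n,d["position"].__repr__()) for n in ["marker_a","clip_box_0"] for d in models.find_in(n,"top")[:1]])
E
```

```text
R [0.461 0.182 0.102]
L [0.48  0.387 0.102]
glue_unit ((338.4356384277344, 196.21575927734375), (105.1189193725586, 87.6233901977539), 78.54124450683594) 6180
fluid_unit ((235.73410034179688, 185.12232971191406), (106.5703125, 81.0206527709961), 75.5999755859375) 6536
[('marker_a', '[0.3643, 0.1768, 0.0174]'), ('clip_box_0', '[0.3669, 0.3065, 0.0161]')]
```

View pics/crop1.png

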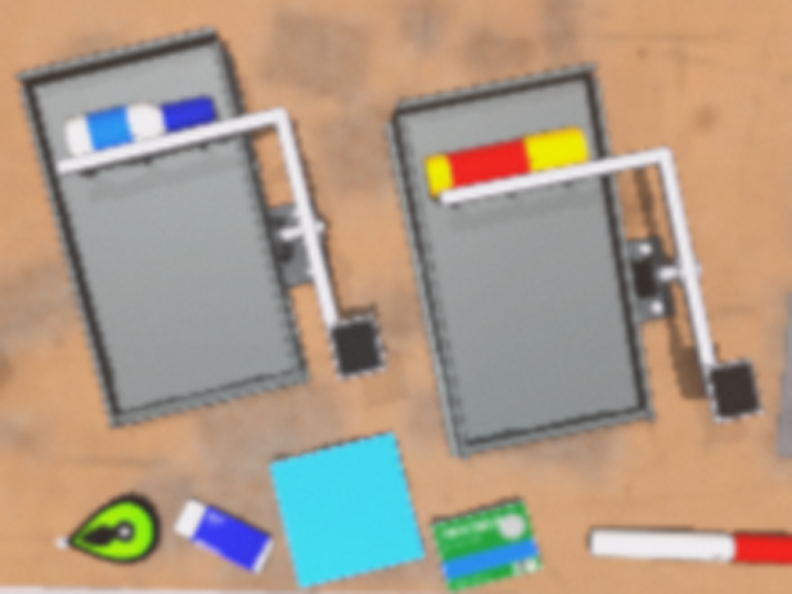

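The crop confirms it: the right unit at (500,260) holds a plain straight red/yellow cylinder, so it is the glue stick. The left unit holds a necked blue/white bottle. The glue pad is at crop (734,390), which is pixel (383.9,233.3). A pen box edge stands close to its right at pixel x≈396, so I'll check its height before moving.

```bash
python3 - <<'E'
import cv2, numpy as np
a=cv2.imread("pics/top0.png")[130:310,370:480]; b=cv2.imread("pics/side0.png")[90:230,240:430]
a=cv2.resize(a,None,fx=3,fy=3,interpolation=2); b=cv2.resize(b,None,fx=2.4,fy=2.4,interpolation=2)
o=np.zeros((540,330+456,3),np.uint8); o[:,:330]=a; o[:b.shape[0],330:]=b
cv2.imwrite("pics/box.png",o)
E
```

```text
(no output)
```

View pics/box.png

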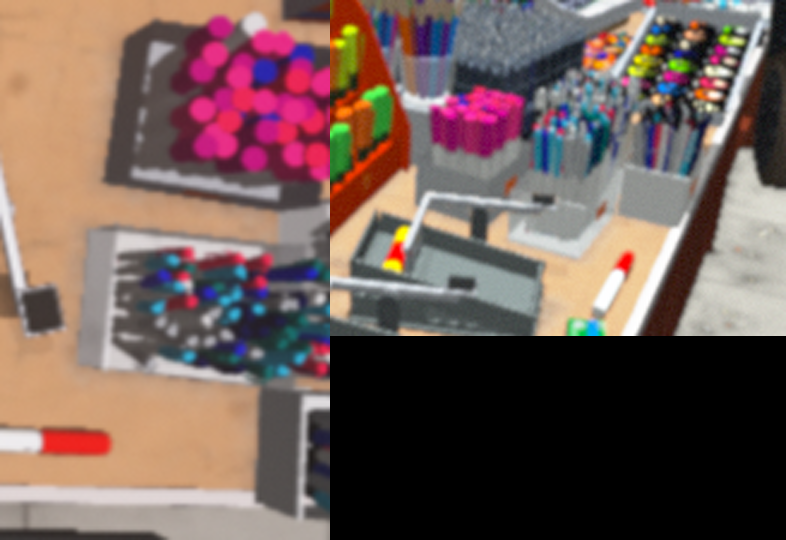

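The pen box's left wall is at crop (78–103, 230–370) and its pens lean away from the pad. Its base is about 25 mm clear of the pad, so I'll stay high and keep the tool square to it.

Call:
carry_out --pt "22 -10.5 -14.6 0" --pt "22 -10.5 -14.6 0" --pt "22 -10.5 -14.6 0" --pt "22 -10.5 -14.6 0" --pt "22 -10.5 -14.6 0" --pt "22 -10.5 -14.6 0" --pt "22 -10.5 -14.6 0" --pt "22 -10.5 -14.6 0" --pt "43 -34.5 -14.6 0.38" --pt "43 -34.5 -14.6 0.38" --pt "43 -34.5 -14.6 0.38" --pt "43 -34.5 -14.6 0.38" --pt "43 -34.5 -14.6 0.38" --pt "43 -34.5 -14.6 0.38" --pt "43 -34.5 -14.6 0.38" --pt "43 -34.5 -14.6 0.38" --pt "43 -34.5 -14.6 0.38" --pt "43 -34.5 -14.6 0.38" --gripper 1

```text
t: 2.45
ee_pos: [0.5037, -0.098, 0.4497]
ee_rot: [3.141, 0.009, -0.0]
contact_force: [0.0, -0.2, 0.7]
grip_width: 0.002
finger_force: 0.0
```

```bash
python3 - <<'E'
from rig import readout, snapshot, models
from h import *
from scipy.optimize import least_squares
st=readout.read_state(); print(st["t"],st["ee_pos"],st["ee_rot"],st["grip_width"])
T=snapshot("top");S=snapshot("side")
def ray(s,uv): return R.from_rotvec(s["attitude"]).apply([(uv[0]-s["cx"])/s["fx"],(uv[1]-s["cy"])/s["fy"],1])
def tri(a,b):
    d1,d2=ray(T,a),ray(S,b);A=np.c_[d1,-d2];x=np.linalg.lstsq(A,S["position"]-T["position"],rcond=None)[0]
    return (T["position"]+d1*x[0]).round(3),(S["position"]+d2*x[1]).round(3)
print("pad",tri((383.9,233.3),(240+(543-330)/2.4,90+200/2.4)))
print("tip",tri((425,218),(240+(545-330)/2.4,90+130/2.4)))
for v in [(396,252),(404,252)]: print(onplane(T,v,0),onplane(T,v,.08))
print("pad",onplane(T,(383.9,233.3),.102))
E
```

```text
2.45 [ 0.50371627 -0.09795775  0.44965325] [ 3.14140544e+00  9.19969516e-03 -4.45924868e-04] 0.0015562192436782117
pad (array([0.46 , 0.18 , 0.098]), array([0.461, 0.18 , 0.098]))
tip (array([0.491, 0.118, 0.156]), array([0.484, 0.116, 0.156]))
[0.4182948  0.12868685 0.        ] [0.42292141 0.15047843 0.08      ]
[0.4186447  0.11115989 0.        ] [0.42324321 0.13435939 0.08      ]
pad [0.46038146 0.18070576 0.102     ]
```

Call:
carry_out --pt "-4.4 -28.5 3 0" --pt "-4.4 -28.5 3 0" --pt "-4.4 -28.5 3 0" --pt "-4.4 -28.5 3 0" --pt "-4.4 -28.5 3 0" --pt "-4.4 -28.5 3 0" --pt "-4.4 -28.5 3 0" --pt "-4.4 -28.5 3 0" --pt "-4.4 -28.5 3 0" --pt "-4.4 -28.5 14 0" --pt "-4.4 -28.5 14 0" --pt "-4.4 -28.5 14 0" --pt "-4.4 -28.5 24 0" --pt "-4.4 -28.5 24 0" --pt "-4.4 -28.5 24 0" --pt "-4.4 -28.5 24 0"

```text
t: 3.88
ee_pos: [0.4584, 0.1833, 0.2066]
ee_rot: [3.14, -0.0, -0.01]
contact_force: [-0.7, -0.3, 0.1]
grip_width: -0.003
finger_force: 0.0
```

```bash
python3 - <<'E'
from rig import readout, snapshot
import cv2, numpy as np
o=[]
for c,(r0,r1,c0,c1) in dict(side=(90,250,240,440),wrist=(0,420,0,560)).items():
    im=snapshot(c)["image"][r0:r1,c0:c1,::-1]; o.append(cv2.resize(im,(400,320 if c=="side" else 300),interpolation=2))
o[1]=cv2.copyMakeBorder(o[1],0,20,0,0,0)
cv2.imwrite("pics/ab.png",np.hstack(o)); print(readout.read_state()["ee_pos"])
E
```

```text
[0.45961396 0.18426827 0.2102709 ]
```

View pics/ab.png

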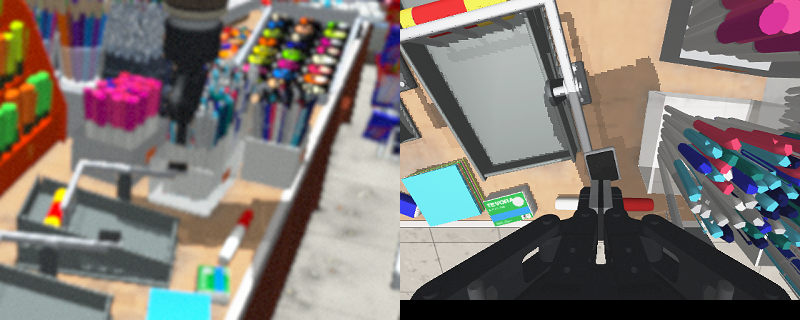

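The picture shows the shut fingertips right over the pad, at wrist view (602,165). The gripper's wide linkage side faces the pens, so I'll turn it a quarter for clearance before pressing.

Call:
carry_out --pt "0 0 0 -1.57" --pt "0 0 0 -1.57" --pt "0 0 0 -1.57" --pt "0 0 0 -1.57" --pt "0 0 0 -1.57" --pt "0 0 0 -1.57" --pt "0 0 0 -1.57" --pt "0 0 0 -1.57" --pt "0 0 0 -1.57" --pt "0 0 0 -1.57" --pt "0 0 0 -1.57" --pt "0 0 0 -1.57" --pt "0 0 0 -1.57" --pt "0 0 0 -1.57" --pt "0 0 0 -1.57"

```text
t: 5.23
ee_pos: [0.4594, 0.1853, 0.2115]
ee_rot: [2.222, 2.219, 0.004]
contact_force: [-1.7, 0.9, -0.1]
grip_width: 0.0
finger_force: 0.0
```

Call:
carry_out --pt "0 0 2.5 0" --pt "0 0 3.5 0" --pt "0 0 4.2 0" --pt "0 0 4.8 0" --pt "0 0 5.4 0" --pt "0 0 6 0" --pt "0 0 6.5 0" --pt "0 0 6.5 0"

```text
t: 5.9
ee_pos: [0.4593, 0.1858, 0.1445]
ee_rot: [2.219, 2.223, 0.002]
contact_force: [-0.0, -0.2, 5.7]
grip_width: -0.001
finger_force: 2.5
```

Call:
carry_out --pt "0 0 0.2 0" --pt "0 0 0.4 0" --pt "0 0 0.5 0" --pt "0 0 0.5 0" --pt "0 0 0.5 0" --pt "0 0 0.5 0" --pt "0 0 0.5 0" --pt "0 0 0.5 0" --pt "0 0 0.5 0" --pt "0 0 0.5 0" --pt "0 0 0.5 0" --pt "0 0 0.5 0" --pt "0 0 0.5 0" --pt "0 0 0.5 0" --pt "0 0 0.5 0" --pt "0 0 0.5 0" --pt "0 0 0.5 0" --pt "0 0 0.5 0" --pt "0 0 0.5 0" --pt "0 0 0.5 0"

```text
t: 7.57
ee_pos: [0.4598, 0.186, 0.1416]
ee_rot: [2.218, 2.222, 0.006]
contact_force: [-1.8, -3.9, 22.8]
grip_width: -0.0
finger_force: 10.7
```

```bash
python3 - <<'E'
from rig import readout, snapshot, models
import cv2, numpy as np
S=snapshot("side"); 
for c in ["side","top"]:
    if c=="top": T=snapshot("top")
    for d in models.find_in("glue_center",c)[:2]: print(c,d)
a=cv2.resize(S["image"][130:250,200:360,::-1],(400,300),interpolation=2);b=cv2.resize(T["image"][125:275,280:480,::-1],(400,300),interpolation=2)
cv2.imwrite("pics/press.png",np.hstack([a,b]))
E
```

```text
side {'position': [0.4461, 0.2764, 0.04], 'conf': 0.51}
top {'position': [0.4503, 0.2774, 0.0413], 'conf': 0.98}
```

View pics/press.png

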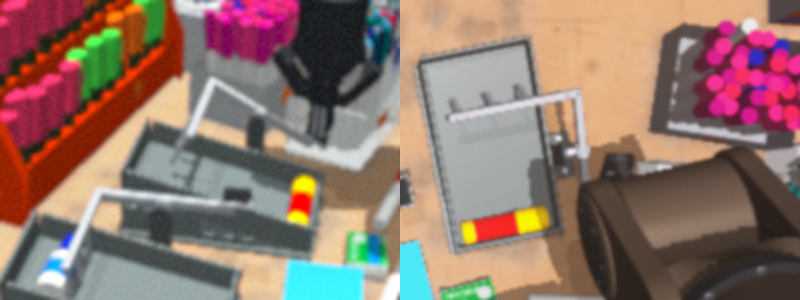

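The lever is hard against its stop at 23 N, and the glue stick lies at the foot, at press view (302,200) on the left and (505,226) on the right. I'll hold briefly, then raise.

Call:
carry_out --pt "0 0 0 0" --pt "0 0 0 0" --pt "0 0 0 0" --pt "0 0 0 0" --pt "0 0 -0.5 0" --pt "0 0 -1 0" --pt "0 0 -1.6 0" --pt "0 0 -2.2 0" --pt "0 0 -2.8 0" --pt "0 0 -3.4 0" --pt "0 0 -4 0" --pt "0 0 -5 0" --pt "0 0 -7 0" --pt "0 0 -10 0" --pt "0 0 -13 0" --pt "0 0 -16 0" --pt "0 0 -16 0" --pt "0 0 -16 0" --pt "0 0 -16 0" --pt "0 0 -16 0"

```text
t: 9.43
ee_pos: [0.4584, 0.1857, 0.299]
ee_rot: [-2.219, -2.223, 0.002]
contact_force: [-0.3, -0.3, -0.7]
grip_width: -0.0
finger_force: 0.0
```

```bash
python3 - <<'E'
from rig import readout, snapshot, models
import cv2, numpy as np
S=snapshot("side");T=snapshot("top")
print(models.find_in("glue_center","top")[:1],readout.read_state()["contact_force"])
a=cv2.resize(S["image"][130:250,200:360,::-1],(400,300),interpolation=2);b=cv2.resize(T["image"][125:275,200:400,::-1],(400,300),interpolation=2)
cv2.imwrite("pics/end.png",np.hstack([a,b]))
E
```

```text
[{'position': [0.452, 0.2746, 0.0386], 'conf': 0.92}] [-0.02623198  0.17824576  0.35535428]
```

View pics/end.png

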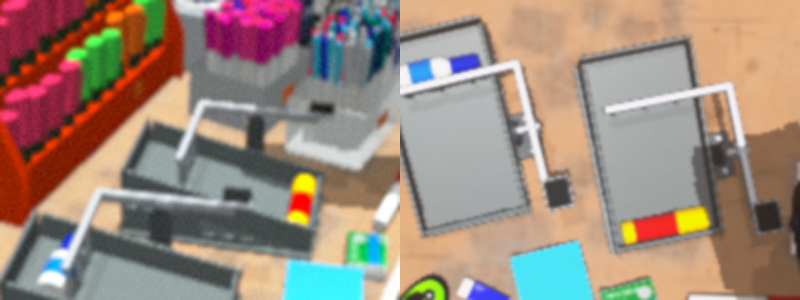

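The lever is back up with its pad at (767,215), the gate is closed, and the glue stick rests at the foot at (665,225). The bottle at (440,68) and the bystanders have not moved.

```bash
python3 -c "
from rig import bot
print(bot.sign_off())"
```

```text
the job is handed in; nothing more can be done
None
```

I pressed the glue stick's lever fully down and held it until the stick rolled to the front stop, then let the gate close; in the last pictures the bottle is still behind its gate and nothing else looks moved, and the job is handed in (no verdict was returned).

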